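Let a table loom's front beam back one notch

ROBOT

A 6-joint arm with a two-finger parallel gripper is mounted at the origin on the work surface. World frame = base frame: x ahead of the robot, y to its left, z up, the work surface at z = 0. Lengths are in m, angles in rad, forces in N, time in s.
With the tool pointing down it reaches from about 0.3 to 0.775 m from the base axis. Payload 14.6 kg.
Tool frame: the origin (TCP) lies at the very end of the fingers, on their centre line; the grasp point (between the pads) lies 19 mm behind it; x points along the fingers, y is the direction in which the jaws open and shut, and the axes are right-handed (so a half turn about x gives the same grasp; the last joint's range is limited). The gripper opens to 94 mm and grips with 3 to 60 N. Pads are 16 mm wide; open, the fingers measure 119 mm over their backs; the gripper's body (75 mm by 177 mm) begins 78 mm behind the grasp point.
Start: joints at [-1.263, 0.3, 1.521, -0, 1.321, -0.067], TCP at [0.201, -0.512, 0.205] pointing down, gripper open.
Joint ranges: [-3.03, 3.03], [-0.79, 2.21], [0.23, 2.52], [-1.04, 4.18], [0, 3.07], [-2.55, 2.55]. Speed limits (rad/s): [2.22, 2.22, 2.57, 3.14, 3.14, 3.14].

INTERFACE

Orientations are given as [roll, pitch, yaw] about the fixed x, y, z axes, in that order (R = Rz(yaw) Ry(pitch) Rx(roll)).
In Python, from station import ctrl, viewer, hand_in gives the robot as it stands. The module is installed in compiled form; this text tells all that it offers.
- The arm moves only by the tool play_rows, never from a script. Its argument "deltas" is a list that holds one entry, the list of rows, each a list of 7 numbers: the shift along the tool's x, y, z in mm, then the turn, a rotation vector about the tool's x, y, z in rad, then the finger opening in mm, from 0 to 94. In form: [[[dx, dy, dz, ax, ay, az, gripper], ...]]. A call has 1 to 10 rows; each row shifts and turns the commanded pose from where the row before left it, along the tool's axes as they then stand; what a row does not reach is not made up. A row lasts 1/10 s, in which the tool goes at most 50 mm and 8.59 degrees, less where a joint would pass 70% of its speed; a pose out of reach is approached as far as the arm can. A call with a gripper value outside its range is refused whole. The fingers move at their own pace and stop on an object; "grip_force" is the grip in N (left out, the last holds). Time passes only in rows, so rows that do not move let the fingers close. It gives the time, the measured TCP pose, the force and the opening at its end, in the units of the state.
- ctrl.get_obs(): the state, without advancing time (a new reading comes with each control period).
- viewer.camera(name): name is "side" or "top"; returns a dict with "img" (480x640x3 uint8, red, green, blue), "fx", "fy", "cx", "cy" (pixels), "rvec" (rotation vector, rad) and "tvec" (3), from world to camera coordinates, as OpenCV has them. Camera axes: x right, y down, z forward; pixel columns grow to the right and rows downward; lengths in m; the calibration is good to about 2 mm. A picture is of the moment at which its call begins. There is no depth.
- hand_in(): hands the job in, once; it reports no verdict.
The state is a dict: "time_s": time; "qpos": joint angles; "joint_vel": joint speeds; "tau": joint torques, N m; "ee_pos": TCP position; "eef_rot": TCP orientation; "force": force on the tool from outside, world axes, zero at the start; "moment": the same for the moment, N m; "grip_width": finger opening in m.
Only numpy, scipy, OpenCV 4.12 (cv2) and the standard library are available. Lean on these libraries where they do the work, as an engineer would, in place of code of your own. Each camera call takes 0.05 s, during which the arm holds its last target.

TASK

The little table loom is being got ready for a new warp and its front beam was wound on one notch too far: with a fingertip, lift the red pawl off the front ratchet wheel by its tab and tip it over until it rests back on its stop pin, push the top arm of the wooden handle away from you until the wheel has gone back exactly one tooth, then tip the pawl over again so that it drops into the next notch and locks the wheel. Touch and push only: do not pinch the tab or the handle, and do not lift or shift the loom. Leave the tea things, the spoon and the shuttle where they are.

Things in the scene. Friction and masses are not known exactly. Their poses are not given: they have to be found in the camera images.
- loom: Bare table loom of pale wood, 420 mm deep, 300 wide, 207 high, 2.8 to 4 kg, loose on rubber feet. Origin on the table under the front ratchet wheel's centre; x runs to the loom's back, away from the robot, y left along the beams, z up (yawed up to 0.35 rad). Ratchet outside the right rail (rail y 14 to 34 mm, top z 130). Heddle at x 235 mm. The back beam's like ratchet, x 330 mm, is fixed: not used.
- wheel_axis (a point): Centre of the front ratchet wheel: loom x 0, y 0, z 105 mm. Grey, 10 teeth, 88 mm across the teeth, 72 at their roots, 14 mm thick along y. The wooden handle turns with it, outboard to its right.
- hub (a point): Centre of the handle, on the wheel's axis: loom x 0, y -34 mm, z 105 mm. Four dark wooden arms at right angles, 14 mm wide along y, 12 mm thick, ends 75 mm from the axis.
- top_arm_end (a point): Outer end of the handle arm that stands uppermost at the start, 75 mm from the axis. It leans from upright towards the robot by 0.25 rad less the wheel joint's value: by 0.25 to 0.42 rad at the start.
- wheel (a joint): Turn of the wheel, handle and front beam, rad. 0 = tooth bearing on the pawl; starts at -0.17 to 0 (play). Positive = backward: the top moves away from the robot (loom +x); blocked while the pawl is in. One notch is 0.628; in the next notch the pawl drops home at 0.44 to 0.63. The wheel stays where it is left; about 1 N at an arm's end turns it.
- pawl (a joint): Turn of the red pawl, rad. 0 = home in a notch; about 0.12 = on top of a tooth; positive = lifted, its tab going up and back, away from the robot. By its weight it falls into the wheel below about 0.59, and above that over backwards to rest on the stop pin at 0.95. Under 1 N at the tab moves it.
- pivot (a point): Pivot of the red pawl: loom x 75 mm, y 0, z 94 mm. The pawl swings in the wheel's plane, 12 mm thick.
- tab (a point): Centre of the pawl's red finger tab, a plate 6 mm thick, 20 wide (along y), 42 high. Pawl home: upright at loom x 37 mm, y 0, z 165 (144 to 186), over the back half of the wheel, whose top is at z 149. Pawl resting back: it slopes up rearwards, 36 degrees from the level, from x 94, z 155 to its round free end at x 130, z 180, with free space behind and below that end down to z 130.
- tab_near: Front half (the face towards the robot when the pawl is in) of the red tab, 3 mm thick; its frame is that of the pawl's pivot.
- tab_far: Rear half of the red tab, likewise.
- handle_near: The halves of the four handle arms on the side that is pushed to turn the wheel backward (on the top arm, the side towards the robot); origin on the wheel's axis, in the plane of the wheel.
- handle_far: The other halves of the four handle arms, likewise.
- glass_a1: Lower one of a pair of nested amber glasses, 71 mm across the rim, 92 mm high (the pair 120 mm), some 160 mm to the right of the wheel. Origin under its base.
- glass_a2: Upper glass of that pair.
- glass_b1: Lower one of the second pair of nested amber glasses, farther back to the right of the loom.
- glass_b2: Upper glass of that pair.
- teapot: Empty glass teapot, 136 mm across, 109 mm high without the lid, at the right. Origin under its base.
- teapot_lid: Steel lid, 80 mm across, with a knob, resting on the teapot.
- sugar_dome: White ceramic sugar dish with its dome, 124 mm across, 103 mm high, back right.
- spice_box: Green plastic spice box with a white lid and press button, 77 x 112 x 49 mm, front right.
- spoon: Small wooden spoon, 150 mm, lying front right.
- shuttle: Flat wooden stick shuttle, 244 x 34 x 6 mm, lying at the left.

How it is judged:
By the outcome, as a careful person would: the job done as asked, in the order asked, and still so for the second after the job is handed in, with the robot touching nothing.
It also fails if it takes over 64 s, if anything falls off the work surface, if the arm or the gripper's body presses on something with over 40 N, if the wrist force passes 120 N, or if a joint passes its speed limit or range.

## Working session

There is one attempt and no reset: what is moved stays moved. The work goes in short steps, Python scripts to look and compute and a tool call to move; the robot and the scene stay as the last step left them, time stands still between calls to the robot, and variables do not carry over. Pictures are saved under pics/ and viewed, and the job is handed in when it is done.

Besides the shell and the picture viewer there is one more tool, called after "Request:" as name([rows], argument=value, ...), one row to a line, values as JSON. play_rows: Moves the arm, as the interface text tells. Its arguments: {"type":"object","properties":{"deltas":{"type":"array","items":{"type":"array","items":{"type":"array","items":{"type":"number"}}}},"grip_force":{"type":"number"}},"required":["deltas"]}

```bash
mkdir -p pics
cat > h.py <<'E'
import numpy as np, cv2
from station import ctrl, viewer
def cam(n,save=None):
    c=viewer.camera(n)
    if save: cv2.imwrite('pics/'+save,cv2.cvtColor(c['img'],cv2.COLOR_RGB2BGR))
    R=cv2.Rodrigues(np.array(c['rvec'],float))[0]; t=np.array(c['tvec'],float).ravel()
    K=np.array([[c['fx'],0,c['cx']],[0,c['fy'],c['cy']],[0,0,1]],float)
    return c['img'],K,R,t
def ray(K,R,t,u,v):
    d=R.T@np.linalg.solve(K,[u,v,1.]); return -R.T@t, d/np.linalg.norm(d)
def onz(K,R,t,u,v,z):
    o,d=ray(K,R,t,u,v); return o+d*(z-o[2])/d[2]
def proj(K,R,t,p):
    q=K@(R@np.array(p,float)+t); return q[:2]/q[2]
E
python3 - <<'E'
from h import *
for n in('top','side'):
    i,K,R,t=cam(n,n+'0.png'); print(n,K[0,0],-R.T@t,R[2])
o=ctrl.get_obs(); print({k:np.round(v,3) for k,v in o.items()})
E
```

```text
top 480.4340642485188 [0.30173846 0.03118891 1.40999138] [ 0.16070744 -0.01752422 -0.9868465 ]
side 471.6831746049218 [-0.14293043  0.89653723  0.98101652] [ 0.48729051 -0.62449673 -0.61037021]
{'time_s': np.float64(0.1), 'qpos': array([-1.263,  0.3  ,  1.522, -0.   ,  1.321, -0.067]), 'joint_vel': array([-0.001, -0.001, -0.002, -0.001,  0.   ,  0.001]), 'tau': array([ 3.0000e-03, -5.3265e+01, -3.5328e+01,  7.1000e-02,  2.4000e-02,
       -0.0000e+00]), 'ee_pos': array([ 0.201, -0.512,  0.205]), 'eef_rot': array([-1.618,  1.57 ,  1.899]), 'force': array([-0.213,  0.318,  1.011]), 'moment': array([-0.049,  0.039, -0.014]), 'grip_width': np.float64(0.094)}
```

View pics/top0.png

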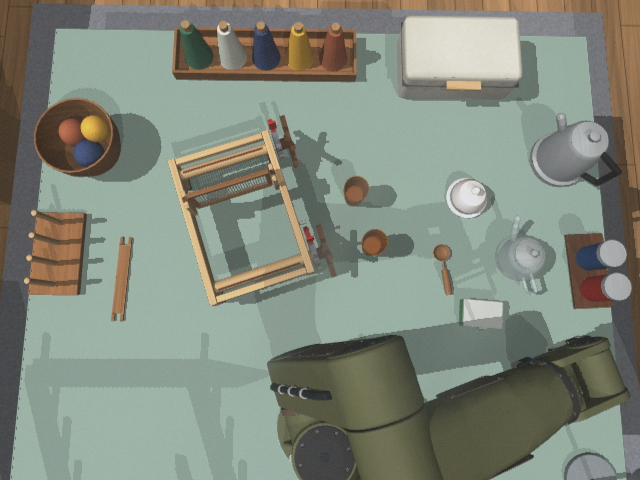

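View pics/side0.png

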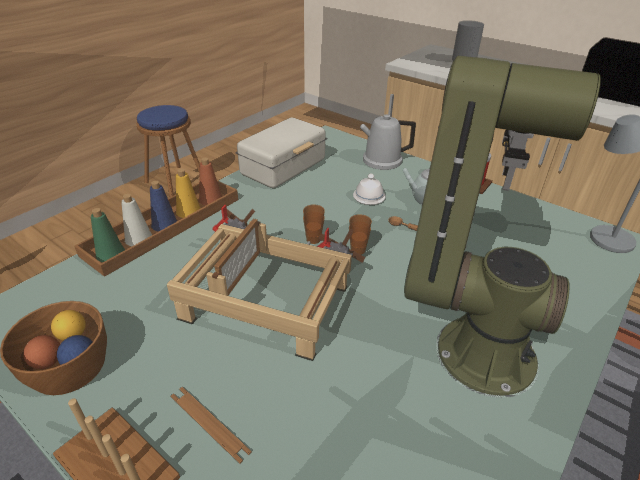

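Run:
```python
import cv2
a=cv2.imread('pics/top0.png')[120:310,160:350]; cv2.imwrite('pics/t0z.png',cv2.resize(a,(760,760)[:2],interpolation=cv2.INTER_CUBIC)[:, :][80:680])
a=cv2.imread('pics/side0.png')[200:300,200:380]; cv2.imwrite('pics/s0z.png',cv2.resize(a,None,fx=4.4,fy=4.4,interpolation=cv2.INTER_CUBIC))
```

```text
(no output)
```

View pics/t0z.png

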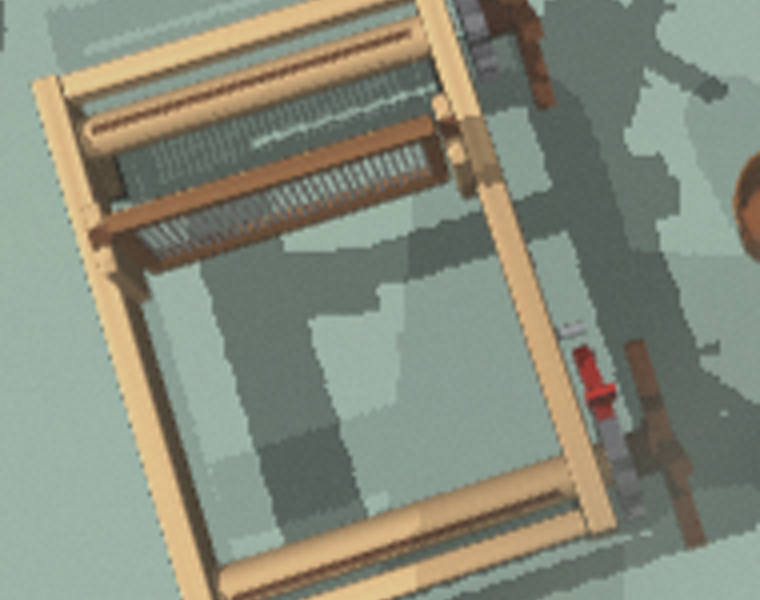

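View pics/s0z.png

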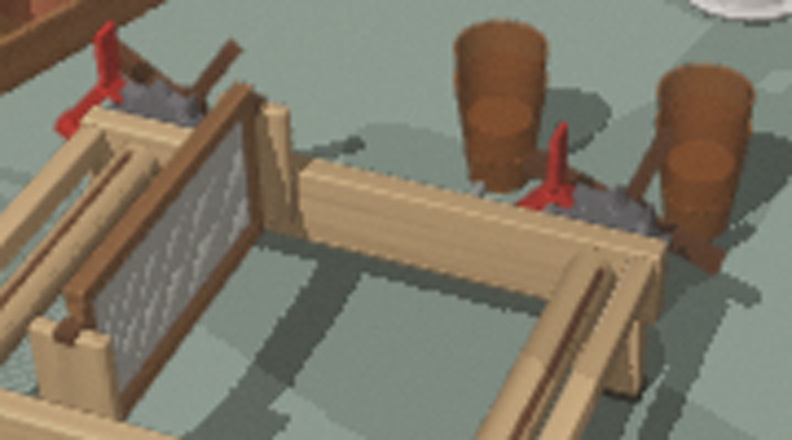

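```bash
cat > loc.py <<'E'
from h import *
def red(img):
    hsv=cv2.cvtColor(img,cv2.COLOR_RGB2HSV); 
    m=((hsv[...,0]<6)|(hsv[...,0]>174))&(hsv[...,1]>150)&(hsv[...,2]>90); return m.astype(np.uint8)
E
python3 - <<'E'
from loc import *
it,Kt,Rt,tt=cam('top'); is_,Ks,Rs,ts=cam('side')
hsv=cv2.cvtColor(it,cv2.COLOR_RGB2HSV)
m=((hsv[...,0]>10)&(hsv[...,0]<24)&(hsv[...,1]>70)&(hsv[...,2]>165))
# right rail : walk rows between v=200..262, right-most pale wood pixel below u<322
pts_o=[];pts_i=[]
for v in range(185,262,2):
    us=np.where(m[v,255:322])[0]+255
    if len(us)==0: continue
    # run from right
    r=us[-1]; l=r
    while m[v,l-1]: l-=1
    pts_o.append(onz(Kt,Rt,tt,r+.5,v,.130)); pts_i.append(onz(Kt,Rt,tt,l-.5,v,.130))
for P in(pts_o,pts_i):
    P=np.array(P)[:,:2]
    vx,vy,x0,y0=cv2.fitLine(P.astype(np.float32),cv2.DIST_HUBER,0,.001,.001).ravel()
    if vx<0: vx,vy=-vx,-vy
    n=np.array([-vy,vx]); print('yaw',np.arctan2(vy,vx),'off',n@[x0,y0],'res',np.std((P-[x0,y0])@n))
for nm,im,(K,R,t) in(('top',it,(Kt,Rt,tt)),('side',is_,(Ks,Rs,ts))):
    n,l,s,c=cv2.connectedComponentsWithStats(red(im))
    for k in range(1,n):
        if s[k,4]>8: print(nm,s[k],c[k])
print(onz(Kt,Rt,tt,314,271.7,.13),onz(Kt,Rt,tt,306.5,273.5,.13))
E
```

```text
yaw 0.32663503 off -0.11032741 res 0.0007412527528432543
yaw 0.32952592 off -0.094061226 res 0.007059651510956775
top [268 120   7   5  24] [270.66666667 121.79166667]
top [271 128   5   4  12] [273.         129.41666667]
top [304 228  10  12  46] [307.80434783 233.91304348]
top [580 280  29  21 251] [593.11952191 291.15936255]
side [481 162   8  23  42] [484.9047619  172.23809524]
side [213 205  15  26 120] [221.84166667 217.61666667]
side [318 228  12  20  87] [325.13793103 240.10344828]
[0.41971928 0.02555468 0.13      ] [0.41477845 0.04551705 0.13      ]
```

```bash
cat >> loc.py <<'E'
yaw=0.327; OFF=-0.1243
ex=np.array([np.cos(yaw),np.sin(yaw),0]); ey=np.array([-np.sin(yaw),np.cos(yaw),0]); ez=np.array([0,0,1.])
def onplane(K,R,t,u,v,y):  # returns loom-along x coordinate (from world origin) and z
    o,d=ray(K,R,t,u,v); s=(OFF+y-ey@o)/(ey@d); p=o+s*d; return ex@p,p[2]
E
python3 - <<'E'
from loc import *
it,Kt,Rt,tt=cam('top'); is_,Ks,Rs,ts=cam('side')
print('top rows'); m=red(it)
for v in range(226,242): print(v,np.where(m[v,295:320])[0]+295)
m=red(is_)
for v in range(226,250): 
    us=np.where(m[v,310:335])[0]+310
    if len(us): print(v,us[0],us[-1],np.round(onplane(Ks,Rs,ts,us[0]-.5,v,0),4),np.round(onplane(Ks,Rs,ts,us[-1]+.5,v,0),4))
# tip from both: plane y=0 intersect
print(onplane(Ks,Rs,ts,327.5,228,0))
for uv in((309,237),(310,239),(310,240)): print(uv, ex@onz(Kt,Rt,tt,*uv,.186),ey@onz(Kt,Rt,tt,*uv,.186)-OFF)
print('front corner x', ex@[0.4197,0.0256,0], ex@[.4148,.0455,0])
E
```

```text
top rows
226 []
227 []
228 [306 307]
229 [305 306 307]
230 [306 307]
231 [305 306 307 308]
232 [305 306 307 308]
233 [306 307 308 309]
234 [306 307 308 309]
235 [306 307 308 309]
236 [307 308 309 310 312]
237 [307 308 309 310 311 312 313]
238 [307 308 309 310 311]
239 [307 308]
240 []
241 []
228 327 328 [0.4879 0.1927] [0.482  0.1942]
229 327 328 [0.4879 0.1892] [0.4819 0.1907]
230 326 327 [0.4908 0.1849] [0.4848 0.1865]
231 326 327 [0.4907 0.1814] [0.4847 0.183 ]
232 325 327 [0.4936 0.1771] [0.4846 0.1795]
233 325 327 [0.4935 0.1735] [0.4846 0.1759]
234 325 326 [0.4935 0.17  ] [0.4875 0.1716]
235 325 327 [0.4934 0.1664] [0.4844 0.1688]
236 325 326 [0.4933 0.1628] [0.4873 0.1645]
237 324 326 [0.4963 0.1584] [0.4872 0.1609]
238 324 326 [0.4962 0.1548] [0.4871 0.1573]
239 324 327 [0.4961 0.1512] [0.484  0.1545]
240 324 327 [0.4961 0.1476] [0.484  0.1509]
241 324 328 [0.496 0.144] [0.4808 0.1481]
242 323 329 [0.499  0.1395] [0.4777 0.1453]
243 322 329 [0.502  0.1349] [0.4776 0.1417]
244 320 329 [0.5081 0.1295] [0.4775 0.1381]
245 319 329 [0.5111 0.125 ] [0.4774 0.1344]
246 318 329 [0.5142 0.1204] [0.4773 0.1307]
247 321 322 [0.5049 0.1193] [0.4987 0.121 ]
(np.float64(0.4849785084909598), np.float64(0.1934486170994565))
(309, 237) 0.4901340547802211 -0.00039383464172612626
(310, 239) 0.4843576563129893 -0.0012066137245280717
(310, 240) 0.4818767117528232 -0.0003884512643355237
front corner x 0.4056829950565612 0.4074345936119537
```

```bash
cat >> loc.py <<'E'
X0=0.450
def W(x,y,z): return ex*(X0+x)+ey*(OFF+y)+ez*z
E
python3 - <<'E'
import loc; from loc import *
it,Kt,Rt,tt=cam('top'); is_,Ks,Rs,ts=cam('side')
for x0 in(.442,.446,.450,.454):
    loc.X0=x0
    print(x0)
    for nm,C in(('top',(Kt,Rt,tt)),('side',(Ks,Rs,ts))):
        f=lambda *p: np.round(proj(*C,loc.W(*[q/1000 for q in p])),1)
        print(nm,'tabtop L',f(37,10,186),'R',f(37,-10,186),'C165',f(37,0,165),'bot',f(37,10,144),f(37,-10,144),'pivot',f(75,0,94),'handlehub',f(0,-34,105),'hback',f(75,-34,90))
E
```

```text
0.442
top tabtop L [306.5 242.3] R [313.9 239.9] C165 [310.2 242.3] bot [306.7 244.7] [313.8 242.4] pivot [306.  233.4] handlehub [326.3 254.5] hback [317.6 229.9]
side tabtop L [328.3 232.6] R [330.6 228.6] C165 [329.3 236.5] bot [327.9 244.3] [330.2 240.3] pivot [316.5 252.8] handlehub [344.3 248.7] hback [320.4 247.1]
0.446
top tabtop L [306.  240.8] R [313.4 238.4] C165 [309.8 240.9] bot [306.2 243.3] [313.3 241. ] pivot [305.6 232. ] handlehub [325.9 253.1] hback [317.2 228.5]
side tabtop L [326.9 232.3] R [329.2 228.3] C165 [327.9 236.2] bot [326.6 244. ] [328.9 240. ] pivot [315.3 252.5] handlehub [343.  248.4] hback [319.1 246.8]
0.45
top tabtop L [305.6 239.4] R [312.9 237. ] C165 [309.3 239.5] bot [305.7 241.9] [312.9 239.6] pivot [305.1 230.7] handlehub [325.4 251.8] hback [316.7 227.2]
side tabtop L [325.6 232. ] R [327.9 228. ] C165 [326.6 235.9] bot [325.3 243.7] [327.6 239.7] pivot [314.  252.2] handlehub [341.7 248.1] hback [317.9 246.5]
0.454
top tabtop L [305.1 237.9] R [312.4 235.5] C165 [308.8 238. ] bot [305.3 240.5] [312.4 238.2] pivot [304.7 229.4] handlehub [324.9 250.4] hback [316.2 225.9]
side tabtop L [324.3 231.6] R [326.6 227.7] C165 [325.3 235.6] bot [324.  243.4] [326.3 239.4] pivot [312.7 251.8] handlehub [340.4 247.8] hback [316.6 246.2]
```

Run:
```python
import cv2
a=cv2.imread('pics/top0.png')[215:285,290:350]; cv2.imwrite('pics/t0zz.png',cv2.resize(a,None,fx=8,fy=8,interpolation=cv2.INTER_NEAREST))
a=cv2.imread('pics/side0.png')[220:270,305:375]; cv2.imwrite('pics/s0zz.png',cv2.resize(a,None,fx=10,fy=10,interpolation=cv2.INTER_NEAREST))
```

```text
(no output)
```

View pics/t0zz.png

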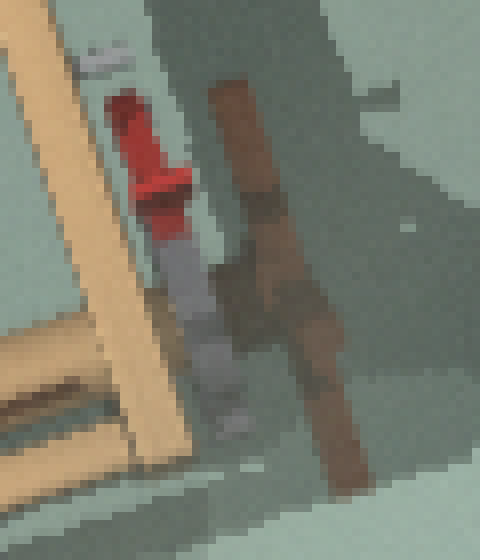

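View pics/s0zz.png

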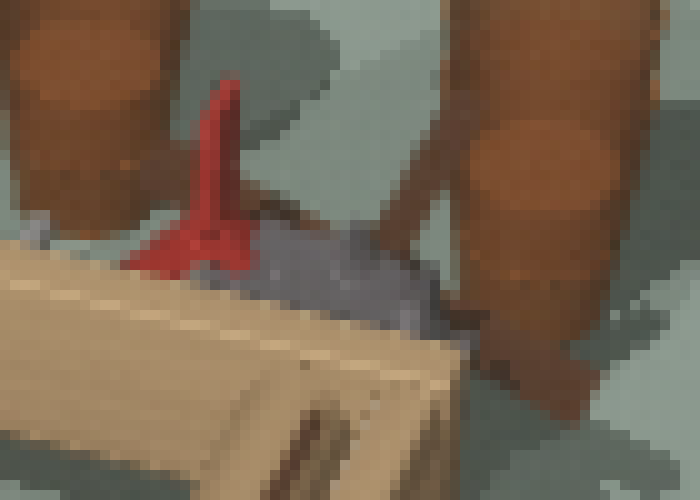

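```bash
sed -i 's/OFF=-0.1243/OFF=-0.1265/' loc.py
cat >> loc.py <<'E'
from scipy.spatial.transform import Rotation as Ro
def tool():
    o=ctrl.get_obs(); return np.array(o['ee_pos']),Ro.from_euler('xyz',o['eef_rot']).as_matrix(),o
def L(p): p=np.array(p); return np.array([ex@p-X0,ey@p-OFF,p[2]])*1000
def to(x,y,z):
    p,R,o=tool(); d=W(x/1000,y/1000,z/1000)-p
    print('t',o['time_s'],'TCP loom',np.round(L(p),1),'force loom',np.round([ex@o['force'],ey@o['force'],o['force'][2]],1),'grip',round(float(o['grip_width']),4))
    print('tool axes in loom:',np.round(np.array([ex,ey,ez])@R,3).tolist())
    print('delta tool mm',np.round(R.T@d*1000,1))
E
python3 - <<'E'
from loc import *
to(0,0,230)
E
```

```text
t 0.4 TCP loom [-423.7 -422.8  205.4] force loom [-0.4 -0.7 -0. ] grip 0.094
tool axes in loom: [[0.0, 0.048, -0.999], [0.0, -0.999, -0.048], [-1.0, -0.0, -0.0]]
delta tool mm [ -24.6 -402.1 -443.4]
```

Request:
play_rows([
  [[-20,0,0,0.048,0,0,0],[-25,0,0,0,0,0,0],[0,-20,-20,0,0,0,0],[0,-30,-31,0,0,0,0],[0,-30,-31,0,0,0,0],[0,-30,-31,0,0,0,0],[0,-30,-31,0,0,0,0],[0,-30,-31,0,0,0,0],[0,-30,-31,0,0,0,0],[0,-20,-20,0,0,0,0]],
], grip_force=10)

```text
time_s: 1.4
ee_pos: [0.3455, -0.2288, 0.2507]
eef_rot: [2.5, 1.57, -0.314]
force: [-0.4, -0.1, 0.1]
grip_width: 0.0178
```

Run:
```python
from loc import *
to(10,0,230)
```

```text
t 1.4 TCP loom [-196.3 -201.1  250.7] force loom [-0.4  0.   0.1] grip 0.0178
tool axes in loom: [[0.001, 0.001, -1.0], [-0.0, -1.0, -0.001], [-1.0, 0.0, -0.001]]
delta tool mm [  20.7 -200.9 -206.5]
```

Request:
play_rows([
  [[0,-25,-25,0,0,0,0],[0,-30,-31,0,0,0,0],[0,-30,-31,0,0,0,0],[0,-30,-31,0,0,0,0],[0,-30,-31,0,0,0,0],[0,-30,-31,0,0,0,0],[0,-20,-20,0,0,0,0],[10,-5,-6,0,0,0,0],[10,0,0,0,0,0,0],[0,0,0,0,0,0,0]],
])

```text
time_s: 2.4
ee_pos: [0.4746, 0.0238, 0.2286]
eef_rot: [-0.287, 1.568, -3.103]
force: [-0.6, -0.1, 0.3]
grip_width: 0.0005
```

Run:
```python
from loc import *
to(10,0,171)
a,K,R,t=cam('top'); b,Ks,Rs,ts=cam('side')
print(proj(K,R,t,W(.01,0,.171)),proj(Ks,Rs,ts,W(.01,0,.23)))
s=cv2.resize(a[180:300,260:380],None,fx=5,fy=5,interpolation=cv2.INTER_CUBIC)
cv2.imwrite('pics/t1.png',cv2.cvtColor(s,4))
s=cv2.resize(b[150:270,260:400],None,fx=5,fy=5,interpolation=cv2.INTER_CUBIC)
cv2.imwrite('pics/s1.png',cv2.cvtColor(s,4))
```

```text
t 2.4 TCP loom [  7.1  -3.5 228.6] force loom [-0.6  0.1  0.3] grip 0.0005
tool axes in loom: [[-0.003, -0.001, -1.0], [0.001, -1.0, 0.001], [-1.0, -0.001, 0.003]]
delta tool mm [57.6 -3.4 -3. ]
[313.31147584 248.56909064] [336.61235116 218.79349392]
```

View pics/t1.png

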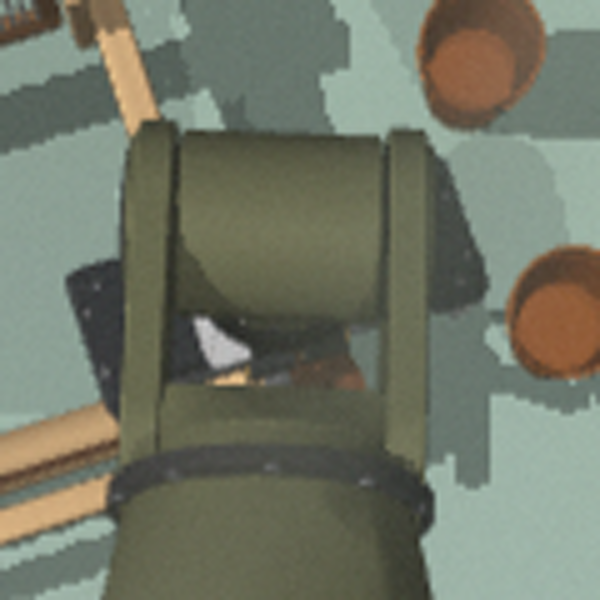

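View pics/s1.png

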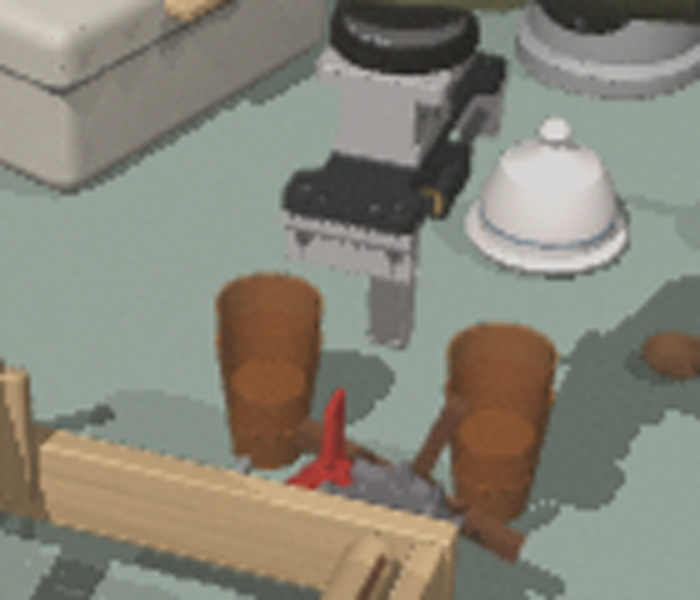

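Request:
play_rows([
  [[0,-3,0,0,0,0,0],[20,0,0,0,0,0,0],[22,0,0,0,0,0,0],[15,0,0,0,0,0,0],[0,0,0,0,0,0,0],[0,0,0,0,0,0,0]],
])

```text
time_s: 3.1
ee_pos: [0.4749, 0.0272, 0.1743]
eef_rot: [2.816, 1.57, 0.001]
force: [-0.0, -0.3, 0.9]
grip_width: 0.0005
```

Run:
```python
from loc import *
to(10,0,171)
b,Ks,Rs,ts=cam('side')
s=cv2.resize(b[170:270,270:390],None,fx=6,fy=6,interpolation=cv2.INTER_CUBIC)
cv2.imwrite('pics/s2.png',cv2.cvtColor(s,4))
```

```text
t 3.1 TCP loom [  8.5  -0.3 174.3] force loom [-0.1 -0.3  0.9] grip 0.0005
tool axes in loom: [[0.001, -0.001, -1.0], [-0.0, -1.0, 0.001], [-1.0, 0.0, -0.001]]
delta tool mm [ 3.3 -0.3 -1.5]
```

View pics/s2.png

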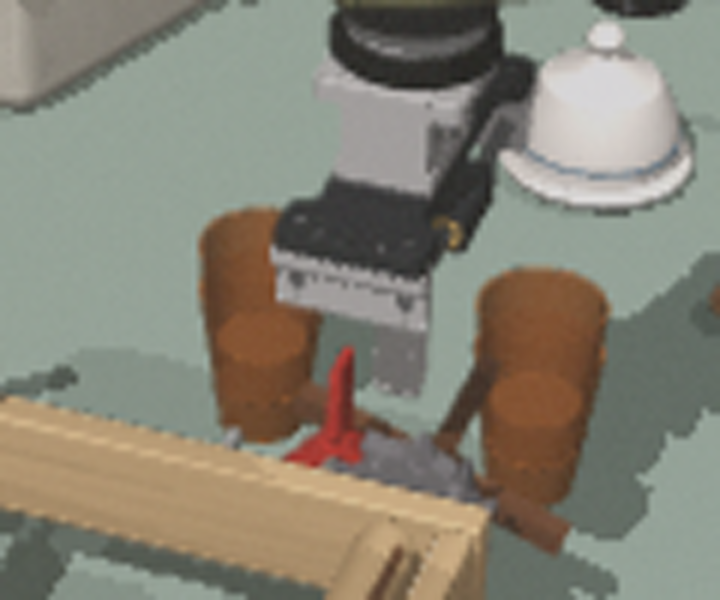

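Request:
play_rows([
  [[4,0,-5,0,0,0,0],[0,0,-6,0,0,0,0],[0,0,-6,0,0,0,0],[0,0,-6,0,0,0,0],[0,0,-6,0,0,0,0],[0,0,-6,0,0,0,0],[0,0,-5,0,0,0,0],[0,0,0,0,0,0,0]],
])

```text
time_s: 3.95
ee_pos: [0.513, 0.0405, 0.1693]
eef_rot: [-0.606, 1.571, 2.863]
force: [0.9, -0.0, 0.3]
grip_width: 0.0004
```

Run:
```python
from loc import *
to(78,0,170)
b,Ks,Rs,ts=cam('side')
s=cv2.resize(b[170:270,270:390],None,fx=6,fy=6,interpolation=cv2.INTER_CUBIC)
cv2.imwrite('pics/s3.png',cv2.cvtColor(s,4))
```

```text
t 3.95 TCP loom [4.880e+01 1.000e-01 1.693e+02] force loom [ 0.9 -0.3  0.3] grip 0.0004
tool axes in loom: [[-0.0, -0.0, -1.0], [0.0, -1.0, 0.0], [-1.0, -0.0, 0.0]]
delta tool mm [ -0.7   0.1 -29.2]
```

View pics/s3.png

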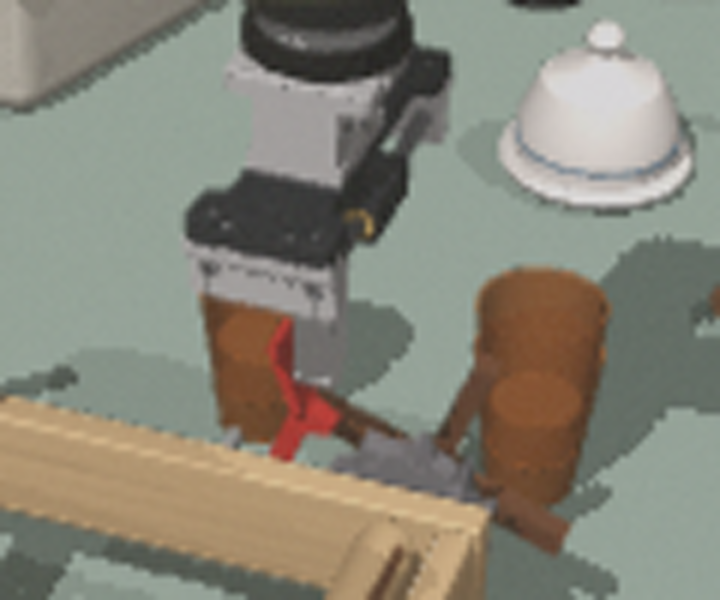

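Request:
play_rows([
  [[0,0,-5,0,0,0,0],[0,0,-5,0,0,0,0],[0,0,-5,0,0,0,0],[0,0,-5,0,0,0,0],[0,0,-5,0,0,0,0],[0,0,-5,0,0,0,0],[0,0,-4,0,0,0,0],[0,0,0,0,0,0,0],[0,0,0,0,0,0,0]],
])

```text
time_s: 4.9
ee_pos: [0.5447, 0.0512, 0.1694]
eef_rot: [-0.289, 1.571, -3.104]
force: [0.4, -0.2, 0.2]
grip_width: 0.0006
```

Run:
```python
from loc import *
to(78,0,170)
b,Ks,Rs,ts=cam('side')
s=cv2.resize(b[170:270,270:390],None,fx=6,fy=6,interpolation=cv2.INTER_CUBIC)
cv2.imwrite('pics/s4.png',cv2.cvtColor(s,4))
```

```text
t 4.9 TCP loom [8.230e+01 1.000e-01 1.694e+02] force loom [ 0.3 -0.3  0.2] grip 0.0006
tool axes in loom: [[-0.0, -0.0, -1.0], [0.0, -1.0, 0.0], [-1.0, -0.0, 0.0]]
delta tool mm [-0.6  0.1  4.3]
```

View pics/s4.png

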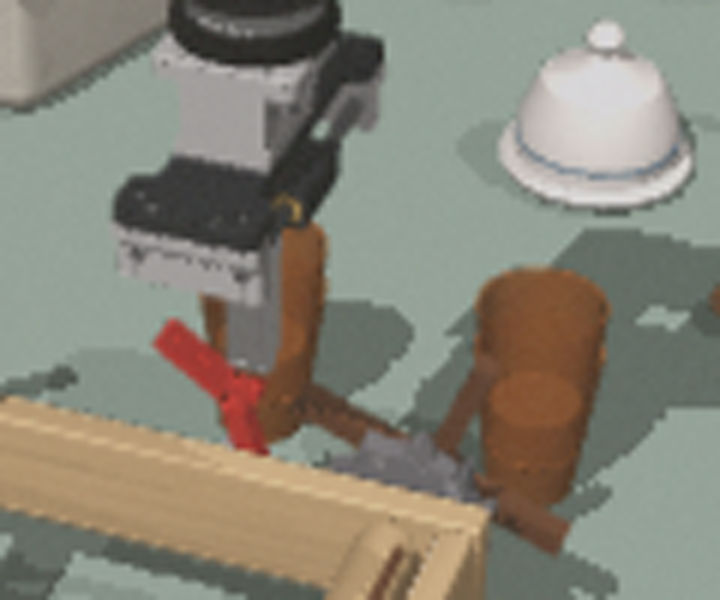

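Request:
play_rows([
  [[0,0,10,0,0,0,0],[-20,0,10,0,0,0,0],[-20,0,20,0,0,0,0],[0,10,30,0,0,0,0],[0,12,30,0,0,0,0],[0,12,27,0,0,0,0],[0,0,15,0,0,0,0],[20,0,0,0,0,0,0],[20,0,0,0,0,0,0],[8,0,0,0,0,0,0]],
])

```text
time_s: 5.95
ee_pos: [0.4199, -0.0266, 0.1602]
eef_rot: [-0.455, 1.569, 3.013]
force: [-0.3, -0.7, -0.0]
grip_width: 0.0005
```

Run:
```python
from loc import *
to(-35,-34,160)
b,Ks,Rs,ts=cam('side')
s=cv2.resize(b[170:270,270:390],None,fx=6,fy=6,interpolation=cv2.INTER_CUBIC)
cv2.imwrite('pics/s5.png',cv2.cvtColor(s,4))
b,Ks,Rs,ts=cam('top')
s=cv2.resize(b[190:290,270:370],None,fx=6,fy=6,interpolation=cv2.INTER_CUBIC)
cv2.imwrite('pics/t5.png',cv2.cvtColor(s,4))
```

```text
t 5.95 TCP loom [-60.9 -33.6 160.2] force loom [-0.5 -0.5 -0. ] grip 0.0005
tool axes in loom: [[-0.001, -0.0, -1.0], [0.001, -1.0, 0.0], [-1.0, -0.001, 0.001]]
delta tool mm [  0.1   0.4 -25.9]
```

View pics/s5.png

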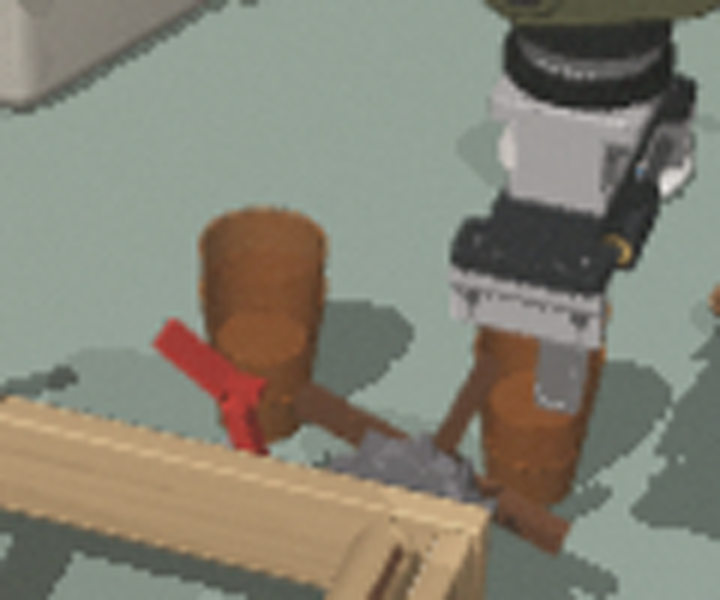

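View pics/t5.png

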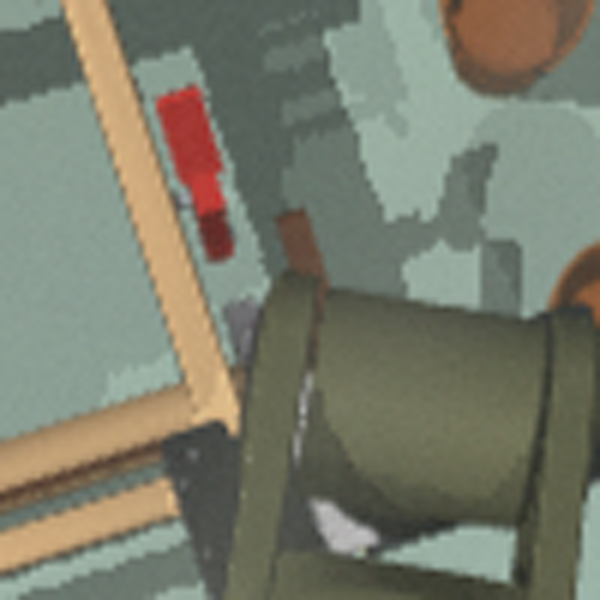

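Request:
play_rows([
  [[0,0,-8,0,0,0,0],[0,0,-8,0,0,0,0],[0,0,-8,0,0,0,0],[0,0,-8,0,0,0,0],[0,0,-7,0,0,0,0],[0,0,-6,0,0,0,0],[0,0,-6,0,0,0,0],[0,0,-5,0,0,0,0],[0,0,0,0,0,0,0],[0,0,0,0,0,0,0]],
])

```text
time_s: 7.05
ee_pos: [0.4743, -0.0085, 0.1614]
eef_rot: [-2.543, 1.571, 0.925]
force: [-0.4, -0.2, -0.6]
grip_width: 0.0005
```

```bash
cat > look.py <<'E'
import sys
from loc import *
n=sys.argv[1]
to(3,-34,160)
b,Ks,Rs,ts=cam('side')
s=cv2.resize(b[200:270,300:380],None,fx=8,fy=8,interpolation=cv2.INTER_CUBIC)
cv2.imwrite('pics/s%s.png'%n,cv2.cvtColor(s,4))
for q in(0,.35,.45,.54,.63):
    f=q-.25; c=lambda a,d: np.round((proj(Ks,Rs,ts,W(.075*np.sin(a)+d*.006*np.cos(a),-.034,.105+.075*np.cos(a)-d*.006*np.sin(a)))-[300,200]+.5)*8).astype(int).tolist()
    print(q,'top end near/far',c(f,-1),c(f,1),'rear',c(f+np.pi/2,-1),c(f+np.pi/2,1),'front',c(f-np.pi/2,1),c(f-np.pi/2,-1))
print('hub',np.round((proj(Ks,Rs,ts,W(0,-.034,.105))-[300,200]+.5)*8))
E
python3 look.py 6
```

```text
t 7.05 TCP loom [ -3.6 -33.9 161.4] force loom [-0.5 -0.1 -0.6] grip 0.0005
tool axes in loom: [[0.0, -0.0, -1.0], [0.0, -1.0, 0.0], [-1.0, -0.0, -0.0]]
delta tool mm [ 1.4  0.1 -6.6]
0 top end near/far [412, 246] [382, 232] rear [160, 292] [152, 315] front [530, 457] [520, 479]
0.35 top end near/far [344, 221] [312, 217] rear [149, 345] [152, 370] front [535, 402] [535, 428]
0.45 top end near/far [324, 218] [293, 217] rear [150, 361] [156, 386] front [532, 385] [536, 412]
0.54 top end near/far [306, 217] [276, 218] rear [153, 375] [161, 401] front [527, 370] [534, 397]
0.63 top end near/far [289, 217] [259, 220] rear [157, 390] [167, 415] front [521, 355] [531, 382]
hub [339. 386.]
```

View pics/s6.png

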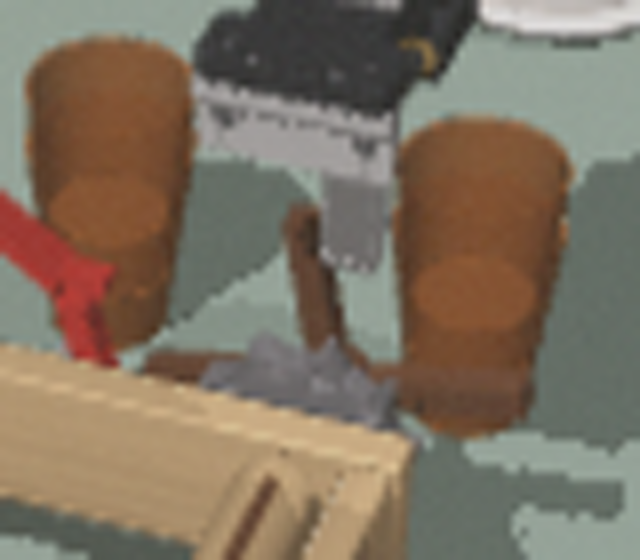

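Request:
play_rows([
  [[0,0,-2,0,0,0,0],[0,0,-2,0,0,0,0],[0,0,-1,0,0,0,0],[0,0,0,0,0,0,0],[0,0,0,0,0,0,0]],
])

```text
time_s: 7.6
ee_pos: [0.479, -0.007, 0.1615]
eef_rot: [-2.972, 1.571, 0.496]
force: [-0.3, -0.0, 0.6]
grip_width: 0.0007
```

```bash
python3 look.py 7
```

```text
t 7.6 TCP loom [  1.4 -33.9 161.5] force loom [-0.3  0.   0.6] grip 0.0007
tool axes in loom: [[0.0, -0.0, -1.0], [0.0, -1.0, 0.0], [-1.0, -0.0, -0.0]]
delta tool mm [ 1.5  0.1 -1.6]
0 top end near/far [412, 246] [382, 232] rear [160, 292] [152, 315] front [530, 457] [520, 479]
0.35 top end near/far [344, 221] [312, 217] rear [149, 345] [152, 370] front [535, 402] [535, 428]
0.45 top end near/far [324, 218] [293, 217] rear [150, 361] [156, 386] front [532, 385] [536, 412]
0.54 top end near/far [306, 217] [276, 218] rear [153, 375] [161, 401] front [527, 370] [534, 397]
0.63 top end near/far [289, 217] [259, 220] rear [157, 390] [167, 415] front [521, 355] [531, 382]
hub [339. 386.]
```

View pics/s7.png

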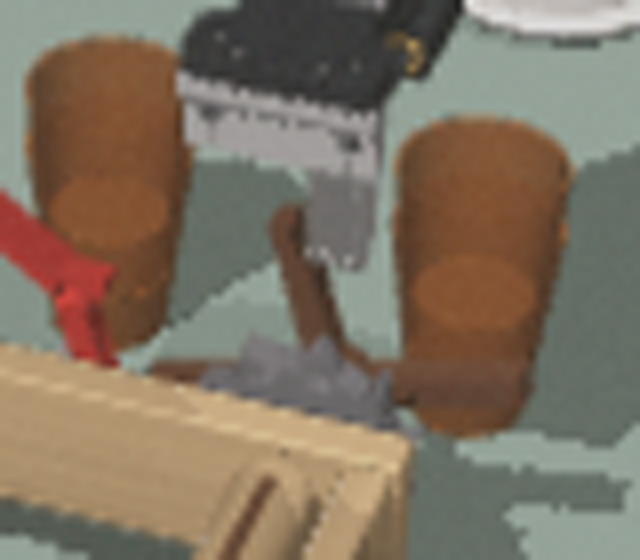

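Request:
play_rows([
  [[0,0,8,0,0,0,0],[-10,0,8,0,0,0,0],[-25,0,0,0,0,0,0],[-25,-10,-20,0,0,0,0],[0,-12,-35,0,0,0,0],[0,-12,-40,0,0,0,0],[0,0,-40,0,0,0,0],[0,0,-30,0,0,0,0],[0,0,0,0,0,0,0],[0,0,0,0,0,0,0]],
])

```text
time_s: 8.65
ee_pos: [0.6088, 0.0728, 0.2217]
eef_rot: [-0.16, 1.57, -2.975]
force: [-1.4, -0.8, -0.8]
grip_width: 0.0007
```

```bash
python3 look.py 8
python3 - <<'E'
from loc import *
to(152,0,158)
E
```

```text
t 8.65 TCP loom [ 1.499e+02 -1.000e-01  2.217e+02] force loom [-1.6 -0.3 -0.8] grip 0.0007
tool axes in loom: [[-0.0, -0.0, -1.0], [0.0, -1.0, 0.0], [-1.0, -0.0, 0.0]]
delta tool mm [ 61.7  34.  146.9]
0 top end near/far [412, 246] [382, 232] rear [160, 292] [152, 315] front [530, 457] [520, 479]
0.35 top end near/far [344, 221] [312, 217] rear [149, 345] [152, 370] front [535, 402] [535, 428]
0.45 top end near/far [324, 218] [293, 217] rear [150, 361] [156, 386] front [532, 385] [536, 412]
0.54 top end near/far [306, 217] [276, 218] rear [153, 375] [161, 401] front [527, 370] [534, 397]
0.63 top end near/far [289, 217] [259, 220] rear [157, 390] [167, 415] front [521, 355] [531, 382]
hub [339. 386.]
t 8.7 TCP loom [ 1.496e+02 -1.000e-01  2.220e+02] force loom [-0.4 -1.4  0.3] grip 0.0007
tool axes in loom: [[0.0, -0.0, -1.0], [-0.0, -1.0, 0.0], [-1.0, 0.0, -0.0]]
delta tool mm [64.  -0.1 -2.4]
```

View pics/s8.png

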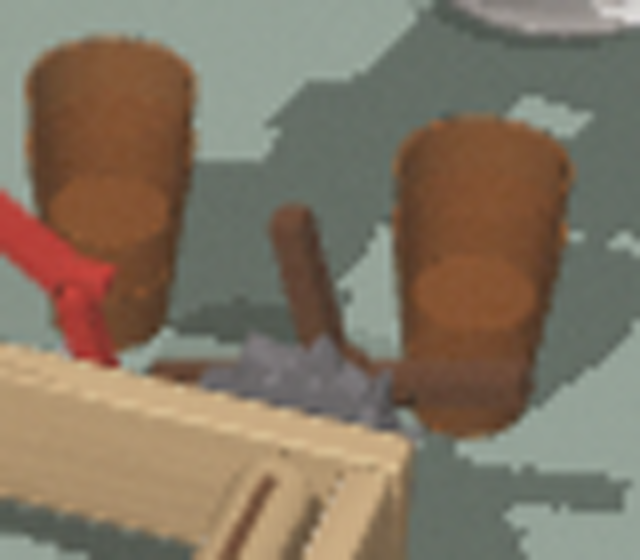

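Request:
play_rows([
  [[0,0,-7,0,0,0,0],[20,0,0,0,0,0,0],[24,0,0,0,0,0,0],[20,0,0,0,0,0,0],[0,0,0,0,0,0,0],[0,0,0,0,0,0,0]],
])

```text
time_s: 9.3
ee_pos: [0.616, 0.0752, 0.1586]
eef_rot: [2.911, 1.57, 0.096]
force: [1.0, 0.1, 0.0]
grip_width: 0.0006
```

Run:
```python
from loc import *
to(152,0,158)
b,Ks,Rs,ts=cam('side')
s=cv2.resize(b[170:270,250:370],None,fx=6,fy=6,interpolation=cv2.INTER_CUBIC)
cv2.imwrite('pics/s9.png',cv2.cvtColor(s,4))
```

```text
t 9.3 TCP loom [157.5  -0.2 158.6] force loom [ 1.  -0.2  0. ] grip 0.0006
tool axes in loom: [[0.001, -0.0, -1.0], [-0.0, -1.0, 0.0], [-1.0, 0.0, -0.001]]
delta tool mm [ 0.6 -0.2  5.5]
```

View pics/s9.png

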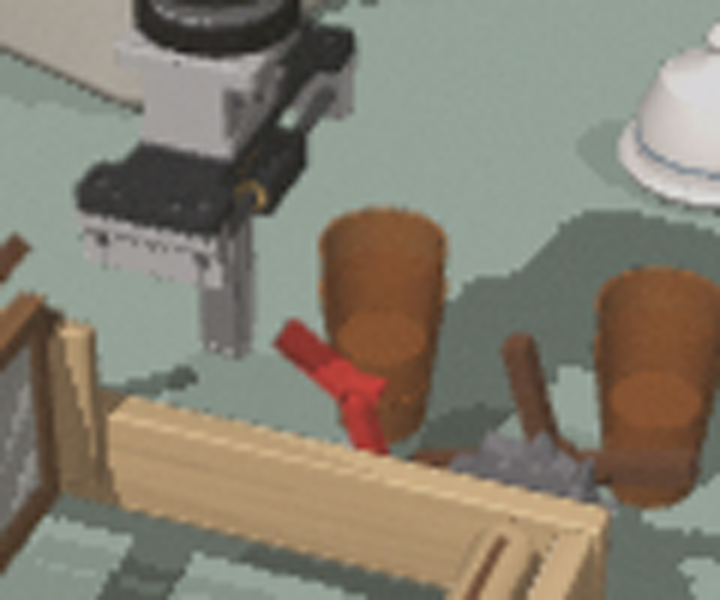

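Request:
play_rows([
  [[0,0,6,0,0,0,0],[0,0,6,0,0,0,0],[0,0,6,0,0,0,0],[0,0,6,0,0,0,0],[0,0,6,0,0,0,0],[0,0,5,0,0,0,0],[0,0,5,0,0,0,0],[0,0,5,0,0,0,0],[0,0,0,0,0,0,0],[0,0,0,0,0,0,0]],
])

```text
time_s: 10.35
ee_pos: [0.5732, 0.0609, 0.1575]
eef_rot: [3.053, 1.571, 0.238]
force: [-0.8, 0.5, 0.6]
grip_width: 0.0006
```

Run:
```python
from loc import *
to(95,0,158)
b,Ks,Rs,ts=cam('side')
s=cv2.resize(b[170:270,250:370],None,fx=6,fy=6,interpolation=cv2.INTER_CUBIC)
cv2.imwrite('pics/s10.png',cv2.cvtColor(s,4))
```

```text
t 10.35 TCP loom [112.4   0.  157.5] force loom [-0.6  0.7  0.6] grip 0.0006
tool axes in loom: [[0.0, -0.0, -1.0], [-0.0, -1.0, 0.0], [-1.0, 0.0, -0.0]]
delta tool mm [-0.5  0.  17.4]
```

View pics/s10.png

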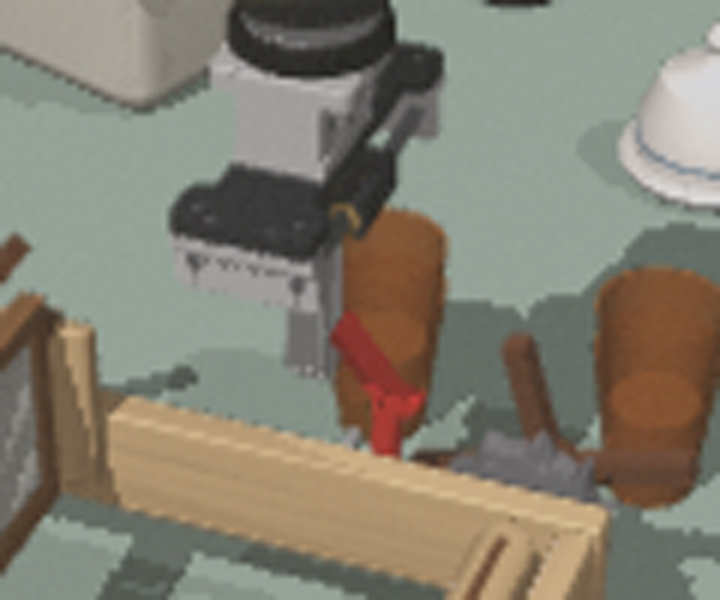

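Request:
play_rows([
  [[0,0,4,0,0,0,0],[0,0,4,0,0,0,0],[0,0,4,0,0,0,0],[0,0,4,0,0,0,0],[0,0,3,0,0,0,0],[0,0,0,0,0,0,0],[0,0,0,0,0,0,0],[0,0,0,0,0,0,0]],
])

```text
time_s: 11.2
ee_pos: [0.5553, 0.0548, 0.1574]
eef_rot: [3.08, 1.571, 0.265]
force: [-0.4, 0.6, -1.0]
grip_width: 0.0007
```

Run:
```python
from loc import *
to(85,0,158)
b,Ks,Rs,ts=cam('side')
s=cv2.resize(b[170:270,250:370],None,fx=6,fy=6,interpolation=cv2.INTER_CUBIC)
cv2.imwrite('pics/s11.png',cv2.cvtColor(s,4))
```

```text
t 11.2 TCP loom [ 93.5   0.  157.4] force loom [-0.2  0.7 -1. ] grip 0.0007
tool axes in loom: [[0.0, -0.0, -1.0], [-0.0, -1.0, 0.0], [-1.0, 0.0, -0.0]]
delta tool mm [-0.6  0.   8.5]
```

View pics/s11.png

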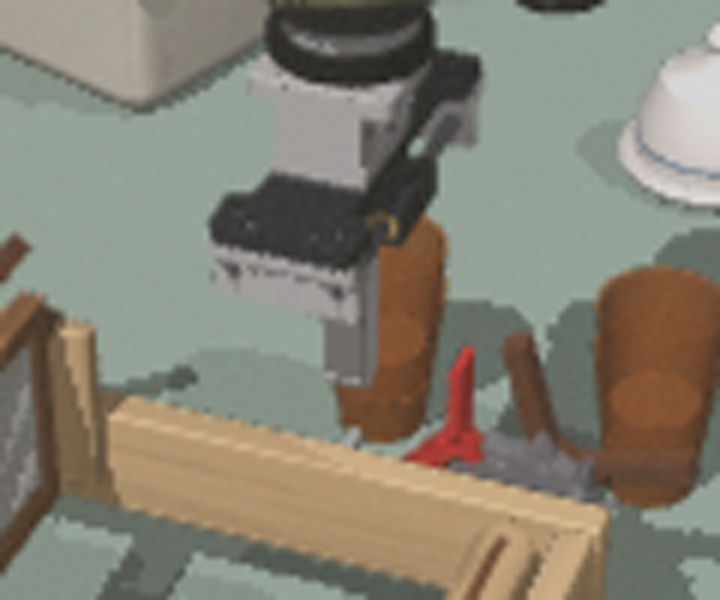

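Request:
play_rows([
  [[0,0,-10,0,0,0,0],[-20,0,-10,0,0,0,0],[-40,0,0,0,0,0,0],[-40,0,0,0,0,0,0],[-20,0,30,0,0,0,0],[0,0,40,0,0,0,0],[0,0,45,0,0,0,0],[0,0,45,0,0,0,0],[0,0,45,0,0,0,0],[0,0,30,0,0,0,0]],
])

```text
time_s: 12.25
ee_pos: [0.35, -0.0146, 0.2778]
eef_rot: [2.547, 1.57, -0.268]
force: [0.6, -0.9, 0.1]
grip_width: 0.0005
```

Request:
play_rows([
  [[0,20,0,0,0,0,0],[0,35,0,0,0,0,0],[0,40,0,0,0,0,0],[0,40,0,0,0,0,0],[0,40,0,0,0,0,0],[0,40,0,0,0,0,0],[0,30,0,0,0,0,0],[0,20,0,0,0,0,0],[0,0,0,0,0,0,0],[0,0,0,0,0,0,0]],
])

```text
time_s: 13.25
ee_pos: [0.4368, -0.2651, 0.2772]
eef_rot: [-1.077, 1.57, 2.391]
force: [-0.1, 0.3, 0.8]
grip_width: 0.0003
```

```bash
python3 look.py 12
python3 - <<'E'
from loc import *
a,*_=cam('top','top12.png'); b,*_=cam('side','side12.png')
for nm,im in(('top',a),('side',b)):
    n,l,s,c=cv2.connectedComponentsWithStats(red(im))
    for k in range(1,n):
        if s[k,4]>8: print(nm,s[k],c[k])
o=cv2.imread('pics/top0.png')[:,:,::-1]
d=cv2.absdiff(a,np.ascontiguousarray(o)).max(2); cv2.imwrite('pics/d.png',np.hstack([d[100:320,160:320]*3,d[100:320,320:560]*3]))
s=cv2.resize(a[190:290,270:370],None,fx=6,fy=6,interpolation=cv2.INTER_CUBIC); cv2.imwrite('pics/t12.png',cv2.cvtColor(s,4))
E
```

```text
t 13.25 TCP loom [-121.5 -264.9  277.2] force loom [0.  0.3 0.8] grip 0.0003
tool axes in loom: [[-0.0, -0.001, -1.0], [0.001, -1.0, 0.001], [-1.0, -0.001, 0.0]]
delta tool mm [ 117.3 -230.9 -124.4]
0 top end near/far [412, 246] [382, 232] rear [160, 292] [152, 315] front [530, 457] [520, 479]
0.35 top end near/far [344, 221] [312, 217] rear [149, 345] [152, 370] front [535, 402] [535, 428]
0.45 top end near/far [324, 218] [293, 217] rear [150, 361] [156, 386] front [532, 385] [536, 412]
0.54 top end near/far [306, 217] [276, 218] rear [153, 375] [161, 401] front [527, 370] [534, 397]
0.63 top end near/far [289, 217] [259, 220] rear [157, 390] [167, 415] front [521, 355] [531, 382]
hub [339. 386.]
top [268 120   7   4  23] [270.60869565 121.69565217]
top [272 128   4   4  11] [273.18181818 129.54545455]
top [305 227   9  13  44] [307.84090909 233.86363636]
top [580 278  26  23 322] [592.05590062 289.86335404]
side [213 205  15  26 116] [221.84482759 217.62931034]
side [318 228  12  20  80] [325.05  240.575]
```

View pics/s12.png

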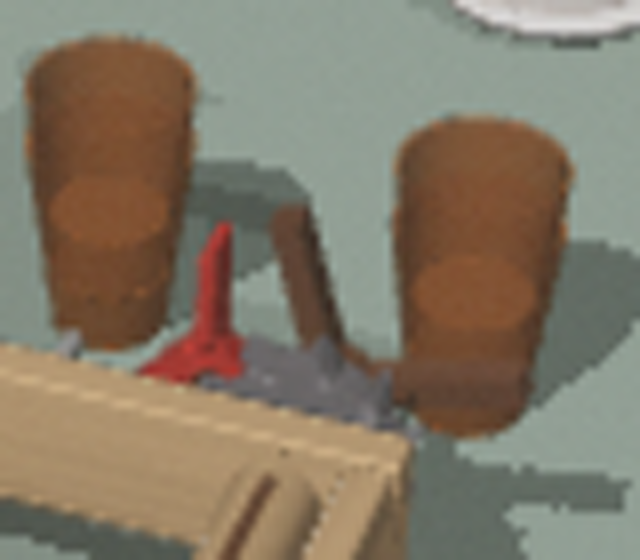

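View pics/top12.png

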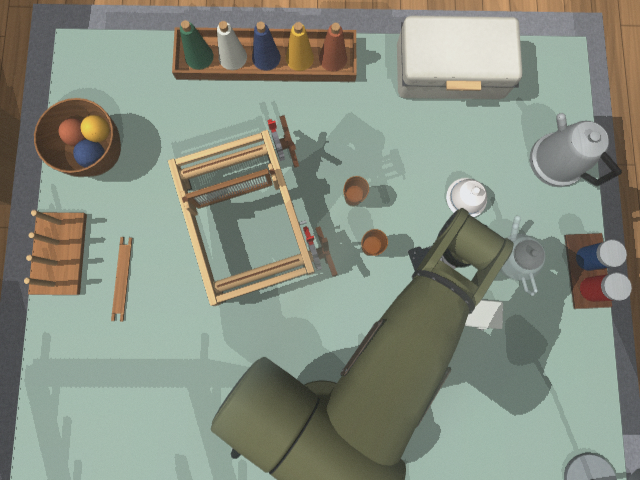

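```bash
python3 -c "
from station import hand_in; print(hand_in())"
```

```text
the job is handed in; nothing more can be done
None
```

The wheel has gone back one tooth, the pawl is home in the next notch, and I have handed the job in. It finished at about 13 s on the robot's clock, and the hand-in reports no verdict.

**What I did, in order:**
1. With the closed fingertips I pushed the red tab from the front until the pawl tipped over and rested back on its stop pin.
2. I pushed the top handle arm away from the robot in two short strokes, looking again in between.
3. I went behind the tab and pushed it forward until the pawl fell into the wheel, then moved the arm clear.

**Last checks:**
- **Pawl:** The red tab sits within about half a pixel of its starting place in both views. Had it been resting on a tooth it would have shifted about 4 pixels, so I take it as home.
- **Wheel:** Seen from the side camera, the top arm matches a turn of about 0.54 rad. The home range is 0.44 to 0.63, and the fingertip's final position gives about the same.
- **Surroundings:** By eye, the loom, glasses and shuttle look unmoved in the last pictures. In the last top view the robot's arm hid the spoon and partly hid the spice box and teapot, so I did not see those whole at the end. The fingertips stayed at z 0.205 m or higher near the spoon and spice box.
- **Forces:** Every force reading I took was under about 2 N.

One small disagreement: the rail edge and the tab placed the loom about 2.5 mm apart sideways. I used a value between the two, and every push landed as planned.

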